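Unsnap the fume extractor guard and take out the used filter

TASK

The wash-up fume extractor needs a new filter: squeeze the springy tab of its charcoal guard gently towards the finger bar, and while it is held in, swing the tab end of the guard up, unhook it and lay it flat and right way up on the floor of the galley tray. Then lift the white filter cassette out by its pull bar and lay it flat beside the guard in the tray. Use no force on the plastic, and leave the type and the other things where they are.

Things in the scene. Friction and masses are not known exactly. Their poses are not given: they have to be found in the camera images.
- extractor: Fixed grey metal box, 160 (x) x 140 (y) x 95 mm high, black round outlet at its rear (+x), open well on top (x -70..70, y -60..60 mm, walls 10 mm) that holds guard and filter. Origin: centre of its underside on the table; z up; tab side faces -x. A front lip (x -70..-62.5, 86 to 90 mm up) holds the tab's hook; a rear lip (x 62..70, 89 to 95 mm up) the tongues.
- guard: Charcoal slatted plastic guard, 0.1 kg, seated in the top of the extractor with 2 mm play all round, axes parallel to its. Origin: centre of its plate's underside, 90 mm above the table when seated; plate x -68..60, y -58..58, 4 mm thick. Two upright walls near its front, tab and finger bar, reach 26 mm above the origin. Side skirts 12 mm deep; it rests on them when laid down.
- tab_face (a point): Centre of the outer (-x) face of the spring tab, 62 mm in front of and 15 mm above the guard's origin; wall 34 mm wide, 5 mm thick. Pressed along the guard's +x it gives up to 9.5 mm: 2 N to start, 1.2 N per mm, 13 N at the stop. Its hook (to 10 mm below the origin) is free after 6 to 7 mm and springs back when let go. Over 25 N from a finger cracks it.
- guard_tab: The same spring tab, its axes those of the guard, origin at the guard's origin when released, moved along the guard's +x by as much as it is pressed.
- bar_back (a point): Centre of the rear (+x) face of the fixed finger bar (6 mm thick, 40 mm wide), 28 mm in front of and 15 mm above the guard's origin. Tab face to bar back: 34 mm at rest, 27 mm or less when the hook is free.
- filter: White framed filter cassette with grey pleats, 96 (x) x 84 (y) x 24 mm, 0.12 kg, lying in a pocket of the well under the guard with 4 mm of play, its underside 45 mm above the table; origin: centre of the underside. Axes as the extractor's.
- pull_bar (a point): Middle of the filter's pull bar, 33 mm above the filter's origin; the bar is 10 mm thick (x), 34 mm long (y) and stands from 24 to 38 mm above the origin.
- galley: Fixed flat steel galley tray, 308 (x) x 251 (y) mm, floor 2 mm thick, walls 32 mm high on +x and both y sides, open at its -x end. Origin: centre of the underside, on the table. The far end (x over 90 mm) holds type; the floor from x = -140 to 85 and y = -120 to 120 mm is free.
- type_block: Lines of metal type, 34x41x26 mm, at the far end in the galley.
- wood_strip: Wooden strip, 60x24x18 mm, at the far end in the galley.
- key: Quoin key with T handle, 70x90x12 mm, on the table near the robot.
- awl: Bodkin with a wooden handle, 109 mm long, on the table near the robot.
- toothed_quoin: Dark toothed iron quoin, 44x20x18 mm, on the table near the robot.
- h_block: Blue-grey metal furniture with H ends, 50x82x26 mm, on the table at the left front corner.
- type_slug: Lines of metal type, 51x34x23 mm, on the table behind the extractor.
- tongues (a point): Middle between the guard's two rear tongues, 62 mm behind and 2.5 mm below its origin: they reach 5 mm under the extractor's rear lip. With the tab held in, the guard swings up about this point; once the tab end is some 20 mm up (9 degrees) draw the guard 10 mm towards its own -x, out from under the lip, and lift it off.

How it is judged (in metres and radians):
On the way, in this order (a step that is already met when the one before it is completed fails the run):
1. the guard is off, its underside clear above the extractor (z of guard in the frame of extractor above 0.12 m), for 0.1 s.
2. the guard lies flat in the galley, let go (z of guard in the frame of galley below 0.022 m and angle between guard's own z axis and vertical below 0.1 rad and x of guard in the frame of galley between -0.15 and 0.1 m and y of guard in the frame of galley between -0.08 and 0.08 m and contact force between the fingers and guard below 0.1 N), for 0.2 s.
At the end, for the whole second after the job is handed in: The guard and the filter lie at rest, let go, flat (within 0.1 rad) and right way up on the floor of the galley, side by side, each with its centre well within the tray (not more than 150 mm from its centre towards the open end) (z of guard in the frame of galley below 0.022 m and angle between each of guard, filter's own z axis and vertical below 0.1 rad and x of guard in the frame of galley between -0.15 and 0.1 m and y of guard in the frame of galley between -0.08 and 0.08 m and z of filter in the frame of galley below 0.01 m and x of filter in the frame of galley between -0.15 and 0.12 m and y of filter in the frame of galley between -0.1 and 0.1 m and linear speed of each of guard, filter below 0.02 m/s); the robot touches nothing.
It fails at once if the spring tab pressed with more than 25 N (contact force between the fingers and guard_tab above 25 N).
It fails at once if the guard torn or pried against the extractor with more than 25 N (contact force between guard and extractor above 25 N).
It fails at once if the guard or the filter dropped or pushed hard onto the galley (more than 25 N) (contact force between any of guard, filter and galley above 25 N).
It fails at once if the extractor struck with the fingers (more than 25 N) (contact force between the fingers and extractor above 25 N).
It fails at once if type, tools or furniture shifted by more than 20 mm (distance of any of type_block, wood_strip, key, awl, toothed_quoin, h_block, type_slug from where it was at the start of the episode above 0.02 m).
It also fails if it takes over 67 s, if anything falls off the work surface, if the arm or the gripper's body presses on something with over 40 N, if the wrist force passes 120 N, or if a joint passes its speed limit or range.

ROBOT

A 6-joint arm with a two-finger parallel gripper is mounted at the origin on a cart in front of the work surface, level with it; the furniture and walls round the work are solid. World frame = base frame: x ahead of the robot, y to its left, z up, the work surface at z = 0. Lengths are in mm, angles in rad, forces in N, time in s.
With the tool pointing down it reaches from about 225 to 875 mm from the base axis. Payload 3.4 kg.
Tool frame: the origin (TCP) lies midway between the tips of the shut fingers; the grasp point (between the pads) lies 19 mm behind it; y points along the fingers, z is the direction in which the jaws open and shut, and the axes are right-handed (so a half turn about y gives the same grasp; the last joint's range is limited). The gripper opens to 85 mm and grips with 20 to 120 N. Pads are 22 mm wide; open, the fingers measure 114 mm over their backs; the gripper's body (76 mm by 85 mm) begins 54 mm behind the grasp point. The pads swing forward as they close: fully open they stand 13 mm farther back than shut.
Start: joints at [1.179, 0.276, 1.505, -0, 1.361, -0.121], TCP at [153.83, 554.075, 231.328] pointing down, gripper open.
Joint ranges: [-2.89, 2.89], [-0.75, 2.08], [0.22, 2.7], [-1.18, 4.32], [0.11, 2.71], [-2.7, 2.7]. Speed limits (rad/s): [2.57, 2.57, 3.14, 3.14, 3.14, 3.14].

INTERFACE

Orientations are given as [roll, pitch, yaw] about the fixed x, y, z axes, in that order (R = Rz(yaw) Ry(pitch) Rx(roll)).
In Python, from plant import ctrl gives the robot as it stands.
- The arm moves only by the shell command python3 -m inch 'ROWS' [FORCE]. ROWS is JSON, a list of rows, each a list of 7 numbers: the shift along the tool's x, y, z in mm, then the turn, a rotation vector about the tool's x, y, z in units of 5 degrees (1.0 is 5 degrees), then the finger opening in mm, from 0 to 85.4. A call has 1 to 12 rows; each row is the pose to reach, as a shift and turn from the pose measured when the call began, along the tool's axes at that moment; what a row does not reach only later rows make up. A row lasts 1/12 s, in which the tool goes at most 41.7 mm and 7.16 degrees, less where a joint would pass 70% of its speed; a pose out of reach is approached as far as the arm can. A call with a gripper value outside its range is refused whole. The fingers move at their own pace and stop on an object; FORCE is the grip in N (left out, the last holds). Time passes only in rows, so rows that repeat a pose let the fingers close. It gives the time, the measured TCP pose, the force and the opening at its end, in the units of the state.
- ctrl.get_obs(): the state, without advancing time (a new reading comes with each control period).
- ctrl.snapshot(name): name is "side" or "top" or "wrist"; returns a dict with "image" (420x560x3 uint8, blue, green, red), "range_z" (420x560 float32, mm along the optical axis (not along the pixel's ray), 0 where there is no reading), "fx", "fy", "cx", "cy" (pixels), "eye" and "rotation" of the camera in the world. Camera axes: x right, y down, z forward; pixel columns grow to the right and rows downward; lengths in mm; the calibration is good to about 2 mm. The wrist camera is an equidistant fisheye: a pixel r from the principal point sees the ray r / f radians off the axis. A picture is of the moment at which its call begins.
- ctrl.finish_job(): hands the job in, once; it reports no verdict.
The state is a dict: "time_s": time; "joint_pos": joint angles; "qvel": joint speeds; "joint_torque": joint torques, N m; "ee_pos": TCP position; "ee_rot": TCP orientation; "contact_force": force on the tool from outside, world axes, zero at the start; "moment": the same for the moment, N m; "width": finger opening in mm.
Only numpy, scipy, OpenCV 4.12 (cv2) and the standard library are available. Lean on these libraries where they do the work, as an engineer would, in place of code of your own. Each camera call takes 0.05 s, during which the arm holds its last target. There are 200 camera calls.

## Working session

There is one attempt and no reset: what is moved stays moved. The work goes in short steps, Python scripts to look and compute and a shell command to move; the robot and the scene stay as the last step left them, time stands still between calls to the robot, and variables do not carry over. Pictures are saved under pics/ and viewed, about 8 in all and at most 12, crops included, and the job is handed in when it is done.

```bash
ls; mkdir -p pics; cat > h.py <<'E'
import numpy as np,cv2
from scipy.spatial.transform import Rotation as R
from plant import ctrl
def snap(n,f=None):
    s=ctrl.snapshot(n)
    if f: cv2.imwrite('pics/'+f,s['image'])
    return s
def cloud(s):
    h,w=s['range_z'].shape; v,u=np.mgrid[:h,:w]; z=s['range_z']
    P=np.stack([(u-s['cx'])/s['fx']*z,(v-s['cy'])/s['fy']*z,z],-1)
    return P@np.array(s['rotation']).T+np.array(s['eye'])
E
python3 - <<'E'
from h import *
o=ctrl.get_obs();print(o)
a=snap('top','top1.png');b=snap('side','side1.png')
for s in(a,b):print(s['eye'],s['rotation'],s['fx'],s['cx'],s['cy'])
E
```

```text
pics
{'time_s': 0.0, 'joint_pos': array([ 1.17898695e+00,  2.76578955e-01,  1.50616057e+00,  1.08949189e-05,
        1.36071467e+00, -1.20991980e-01]), 'qvel': array([-7.83477675e-04, -5.87459155e-04, -4.05490945e-04, -1.27702310e-03,
        6.59272980e-04, -3.34736372e-05]), 'joint_torque': array([-8.93378165e-04, -4.16764712e+01, -2.45806038e+01, -1.85744502e-04,
        1.12394782e-02, -1.95961366e-05]), 'ee_pos': array([153.60929661, 553.53242534, 230.43794244]), 'ee_rot': array([-1.57264298e+00,  2.35256051e-04, -2.70819897e-01]), 'contact_force': array([ 0.07489648, -0.44241318,  0.05129198]), 'moment': array([-0.02222726, -0.03305323, -0.05090827]), 'width': 85.49040192713011}
[ 367.50333188  -33.07573176 1181.33139361] [-2.96735819e+00  1.87570528e-03 -1.57395832e+00] 501.35992292910333 283.0967428982503 203.61840337296772
[192.07498994 806.24435423 607.14406208] [-2.08661836e+00  2.38312401e-03 -2.72698568e+00] 415.8946285656332 274.48024132301987 209.35613040048764
```

```bash
sed -i "s/np.array(s\['rotation'\]).T/R.from_euler('xyz',s['rotation']).as_matrix().T/" h.py; python3 -c "
import cv2
a=cv2.imread('pics/top1.png');cv2.imwrite('pics/t.png',cv2.resize(a,(800,600)))"
```

```text
(no output)
```

View pics/top1.png

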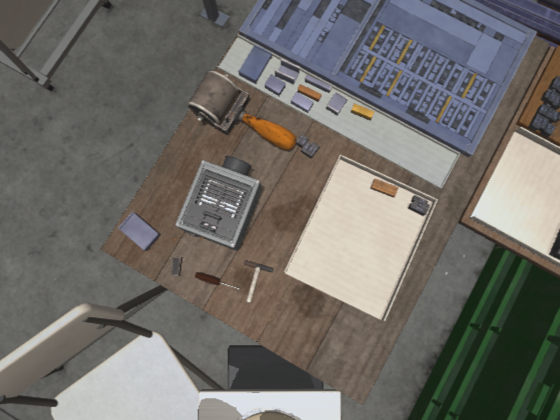

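View pics/side1.png

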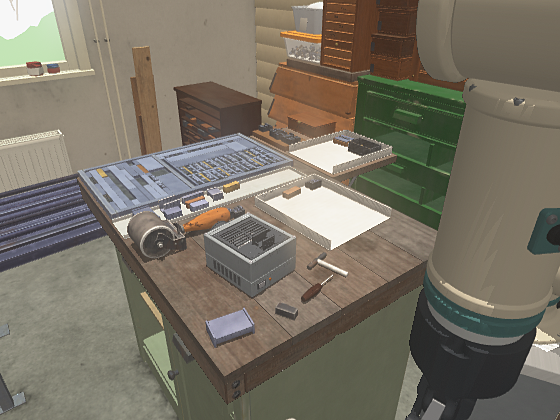

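```bash
python3 - <<'E'
from h import *
s=snap('top');P=cloud(s);z=P[...,2]
v,u=np.mgrid[:420,:560]
ex=(abs(u-219)<55)&(abs(v-203)<55)
print('table z',np.median(z[260:300,150:170]))
for lo,hi in((82,125),):
    m=ex&(z>lo)&(z<hi)
    n,l,st,c=cv2.connectedComponentsWithStats(m.astype('uint8'))
    k=1+np.argmax(st[1:,4]);q=P[l==k][:,:2].astype('float32')
    r=cv2.minAreaRect(q);print(lo,r,cv2.boxPoints(r),np.median(P[l==k][:,2]))
m=ex&(z>106)&(z<125);n,l,st,c=cv2.connectedComponentsWithStats(m.astype('uint8'))
for k in range(1,n):
    if st[k,4]>8: print(st[k],P[l==k].mean(0),P[l==k][:,2].max(),cv2.minAreaRect(P[l==k][:,:2].astype('float32')))
# galley: white floor
hsv=cv2.cvtColor(s['image'],cv2.COLOR_BGR2HSV)
g=(u>275)&(u<445)&(v>150)&(v<325)
m=g&(hsv[...,1]<60)&(hsv[...,2]>130)&(z<60)
n,l,st,c=cv2.connectedComponentsWithStats(m.astype('uint8'))
k=1+np.argmax(st[1:,4]);r=cv2.minAreaRect(P[l==k][:,:2].astype('float32'));print('gal',st[k],r,cv2.boxPoints(r),np.median(P[l==k][:,2]))
E
```

```text
table z -2.7503743742119013
82 ((565.09619140625, 110.9430160522461), (140.43258666992188, 167.15997314453125), 69.41973876953125) [[462.16785   74.587845]
 [618.6598    15.827911]
 [668.02454  147.29819 ]
 [511.5326   206.05812 ]] 93.106581766192
[203 211  18   9  58] [531.9464286  122.15497432 113.89807474] 118.3537826346635 ((532.6813354492188, 122.62213897705078), (39.08131790161133, 6.6929097175598145), 67.48336029052734)
[200 224  15   7  42] [504.75763679 131.30721107 114.13353146] 121.37922277586745 ((505.0531921386719, 131.70611572265625), (31.02389144897461, 5.658276557922363), 70.78015899658203)
gal [  284   154   154   167 13653] ((499.46978759765625, -216.95697021484375), (261.00299072265625, 320.7686767578125), 64.1465835571289) [[ 298.2301   -264.45807 ]
 [ 586.8938   -404.33575 ]
 [ 700.7095   -169.45587 ]
 [ 412.04578   -29.578186]] 0.5549918693409381
```

```bash
cat >> h.py <<'E'
def row(p,ang,tilt=0,base=None):
    "row to reach TCP p with tool z at heading ang deg, tilt deg about guard +y; from measured pose"
    o=ctrl.get_obs(); R0=R.from_euler('xyz',o['ee_rot'])
    c,s=np.cos(np.radians(ang)),np.sin(np.radians(ang))
    Z=np.array([c,s,0]);Y=np.array([0,0,-1.]);T=R.from_matrix(np.stack([np.cross(Y,Z),Y,Z],1))
    T=R.from_rotvec(np.radians(tilt)*np.array([-s,c,0]))*T
    d=R0.inv().apply(np.array(p)-o['ee_pos']); w=(R0.inv()*T).as_rotvec()
    return np.round(np.r_[d,np.degrees(w)/5],2).tolist()
E
python3 -c "
from h import *
print(row([522.5,125,215],-20))"
```

```text
[470.08, 15.98, -314.35, 0.01, 18.9, 0.01]
```

```bash
python3 -m inch '[[470,0,-314,0,18.9,0,60],[470,0,-314,0,18.9,0,60],[470,0,-314,0,18.9,0,60],[470,0,-314,0,18.9,0,60],[470,0,-314,0,18.9,0,60],[470,0,-314,0,18.9,0,60],[470,0,-314,0,18.9,0,60],[470,0,-314,0,18.9,0,60],[470,0,-314,0,18.9,0,60],[470,0,-314,0,18.9,0,60],[470,0,-314,0,18.9,0,60],[470,0,-314,0,18.9,0,60]]' 20;  python3 -c "
from h import *
print(row([522.5,125,215],-20))"
```

```text
time_s: 1.15
ee_pos: [480.7, 173.1, 231.0]
ee_rot: [-1.571, -0.001, -1.777]
contact_force: [0.1, 1.0, 0.2]
width: 60.2
[38.53, 16.01, 50.83, 0.0, 1.63, 0.01]
```

```bash
python3 -m inch '[[38.5,16,50.8,0,1.63,0,52],[38.5,16,50.8,0,1.63,0,52],[38.5,16,50.8,0,1.63,0,52],[38.5,16,50.8,0,1.63,0,52],[38.5,16,50.8,0,1.63,0,52]]';  python3 -c "
from h import *
print(ctrl.get_obs()['ee_pos'])
s=snap('wrist','w1.png');print(s['eye'],s['rotation'],s['fx'],s['cx'],s['cy'])
np.save('w1.npy',s,allow_pickle=True)"
```

```text
time_s: 1.57
ee_pos: [521.8, 125.4, 214.7]
ee_rot: [-1.573, -0.001, -1.919]
contact_force: [0.1, -0.1, -0.6]
width: 51.6
[521.76186194 125.39215441 214.74091018]
[543.65866295 186.90049954 357.3855003 ] [ 2.87916859e+00  1.47445366e-03 -3.48353314e-01] 325.19226210127806 278.4192822016899 206.03411833760518
```

View pics/w1.png

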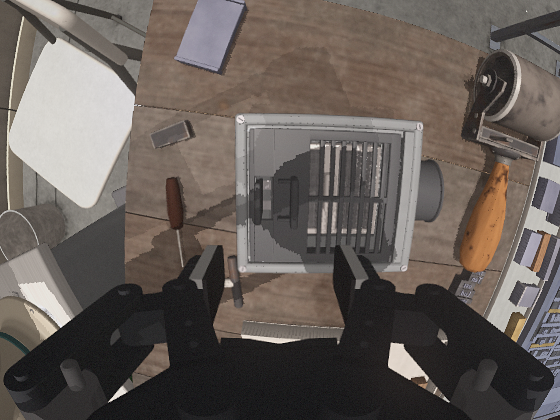

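```bash
cat >> h.py <<'E'
def fcloud(s):
    h,w=s['range_z'].shape; v,u=np.mgrid[:h,:w]; x=(u-s['cx'])/s['fx'];y=(v-s['cy'])/s['fy']
    r=np.hypot(x,y)+1e-9; k=np.tan(np.minimum(r,1.5))/r*s['range_z']
    return np.stack([x*k,y*k,s['range_z']],-1)@R.from_euler('xyz',s['rotation']).as_matrix().T+np.array(s['eye'])
E
python3 - <<'E'
from h import *
s=np.load('w1.npy',allow_pickle=True).item();P=fcloud(s);z=P[...,2]
v,u=np.mgrid[:420,:560];ok=s['range_z']>0
print('table',np.median(z[60:100,300:400][ok[60:100,300:400]]))
# corners via rays on z=95
def ray(px,zp):
    px=np.array(px,float);x=(px[:,0]-s['cx'])/s['fx'];y=(px[:,1]-s['cy'])/s['fy'];r=np.hypot(x,y);k=np.tan(r)/r
    d=np.stack([x*k,y*k,1+0*x],-1)@R.from_euler('xyz',s['rotation']).as_matrix().T
    return s['eye']+d*((zp-s['eye'][2])/d[:,2])[:,None]
print(ray([(236,115),(423,123),(411,273),(238,274)],95))
m=ok&(z>88)&(z<125)&(u>225)&(u<435)&(v>100)&(v<240)
print('rim',np.median(z[m]),cv2.minAreaRect(P[m][:,:2].astype('float32')))
m=ok&(z>107)&(z<125)&(u>235)&(u<320)&(v>160)&(v<240)
n,l,st,c=cv2.connectedComponentsWithStats(m.astype('uint8'))
for k in range(1,n):
    if st[k,4]>20:
        q=P[l==k];print(st[k],np.median(q,0),q[:,2].max(),cv2.minAreaRect(q[:,:2].astype('float32')))
        a=np.radians(-20);X=(q[:,:2]-[561,111])@[np.cos(a),np.sin(a)];Y=(q[:,:2]-[561,111])@[-np.sin(a),np.cos(a)]
        print('X',np.percentile(X,[1,10,50,90,99]),'Y',np.percentile(Y,[1,99]))
E
```

```text
table -0.07067051530725621
[[513.06731013 203.34050511  95.        ]
 [660.11706342 147.64899538  95.        ]
 [615.66502018  15.36248536  95.        ]
 [463.15151445  73.4294045   95.        ]]
rim 94.24799961046747 ((567.4652709960938, 127.14974975585938), (108.721435546875, 160.27420043945312), 69.78898620605469)
[290 178  10  51 424] [533.16514569 123.68575169 115.62875339] 118.12575211402662 ((533.1478271484375, 122.69694519042969), (39.154510498046875, 6.675761699676514), 69.33700561523438)
X [-33.53018751 -32.97591188 -30.54115693 -27.70156629 -26.83376902] Y [-17.51071424  20.85902154]
[254 182   8  43 293] [506.58479743 133.86243739 115.74124542] 118.39107639387873 ((506.26275634765625, 132.93988037109375), (33.10092544555664, 5.1841630935668945), 68.78386688232422)
X [-61.65906359 -61.24258016 -58.96675156 -56.84030639 -56.60055106] Y [-14.29012854  18.17901637]
```

```bash
python3 -c "
from h import *
print(row([524.2,126.2,100],-20.5))"
```

```text
[-1.26, 115.03, 2.42, 0.01, 0.12, 0.01]
```

```bash
python3 -m inch '[[-1.3,30,2.4,0,0.1,0,52],[-1.3,60,2.4,0,0.1,0,52],[-1.3,85,2.4,0,0.1,0,52],[-1.3,100,2.4,0,0.1,0,52],[-1.3,108,2.4,0,0.1,0,52],[-1.3,112,2.4,0,0.1,0,50],[-1.3,115,2.4,0,0.1,0,50],[-1.3,115,2.4,0,0.1,0,50],[-1.3,115,2.4,0,0.1,0,50]]' 20;  python3 -c "
from h import *
print(row([524.2,126.2,99],-20.5), ctrl.get_obs()['ee_pos'])
s=snap('wrist','w2.png');np.save('w2.npy',s,allow_pickle=True);t=snap('side');
cv2.imwrite('pics/s2.png',cv2.resize(t['image'][180:320,180:330],(750,700))[:600]);cv2.imwrite('pics/w2c.png',s['image'][150:420])"
```

```text
time_s: 2.37
ee_pos: [524.9, 126.6, 101.1]
ee_rot: [-1.57, 0.0, -1.927]
contact_force: [-0.9, 0.5, -0.3]
width: 49.9
[0.57, 2.1, -0.49, -0.01, 0.02, -0.0] [524.85749489 126.56844931 101.1036115 ]
```

View pics/s2.png

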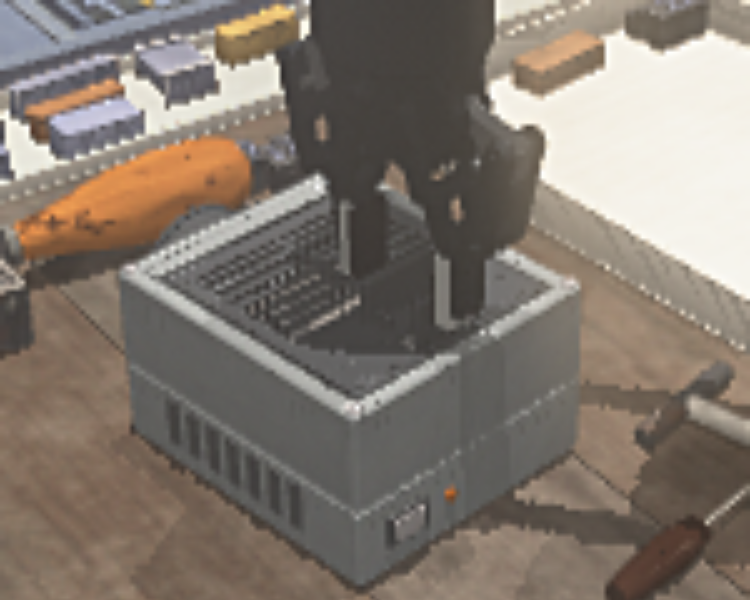

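The side view shows both fingers straddling tab and bar just above the guard plate (fingers at about (360,270) and (460,310) in the crop). I'll close gradually.

```bash
python3 -m inch '[[0.5,2,-0.5,0,0,0,44],[0.5,2,-0.5,0,0,0,40],[0.5,2,-0.5,0,0,0,37],[0.5,2,-0.5,0,0,0,35],[0.5,2,-0.5,0,0,0,33],[0.5,2,-0.5,0,0,0,32],[0.5,2,-0.5,0,0,0,31],[0.5,2,-0.5,0,0,0,30],[0.5,2,-0.5,0,0,0,30]]' 20;  python3 -c "
from h import *
o=ctrl.get_obs();print(row([524.2,126.2,99],-20.5), o['ee_pos'],o['contact_force'],o['width'])"
```

```text
time_s: 3.22
ee_pos: [524.3, 126.0, 99.2]
ee_rot: [-1.57, -0.0, -1.927]
contact_force: [-3.7, 0.2, 3.3]
width: 29.7
[-0.18, 0.21, -0.12, -0.01, 0.02, 0.0] [524.25386405 125.99244019  99.21318302] [-3.73295444  0.2333636   3.29323393] 29.744105686897857
```

```bash
python3 -m inch '[[0,0,0,0,0,0,29],[0,0,0,0,0,0,28.5],[0,0,0,0,0,0,28],[0,0,0,0,0,0,27.5],[0,0,0,0,0,0,27],[0,0,0,0,0,0,26.5],[0,0,0,0,0,0,26],[0,0,0,0,0,0,25.6],[0,0,0,0,0,0,25.2],[0,0,0,0,0,0,25.2],[0,0,0,0,0,0,25.2]]' 20;  python3 -c "
from h import *
o=ctrl.get_obs();print(o['ee_pos'],o['contact_force'],o['moment'],o['width'])
s=snap('wrist');P=fcloud(s)
cv2.imwrite('pics/w3.png',cv2.resize(s['image'][100:300,180:440],(780,600)))"
```

```text
time_s: 4.13
ee_pos: [525.0, 126.1, 99.6]
ee_rot: [-1.568, 0.001, -1.927]
contact_force: [2.9, -0.5, 4.8]
width: 25.9
[524.99611903 126.09005562  99.57412237] [ 2.89926542 -0.47143189  4.75504634] [-0.08882348 -0.28554895  0.0265447 ] 25.878746405656443
```

View pics/w3.png

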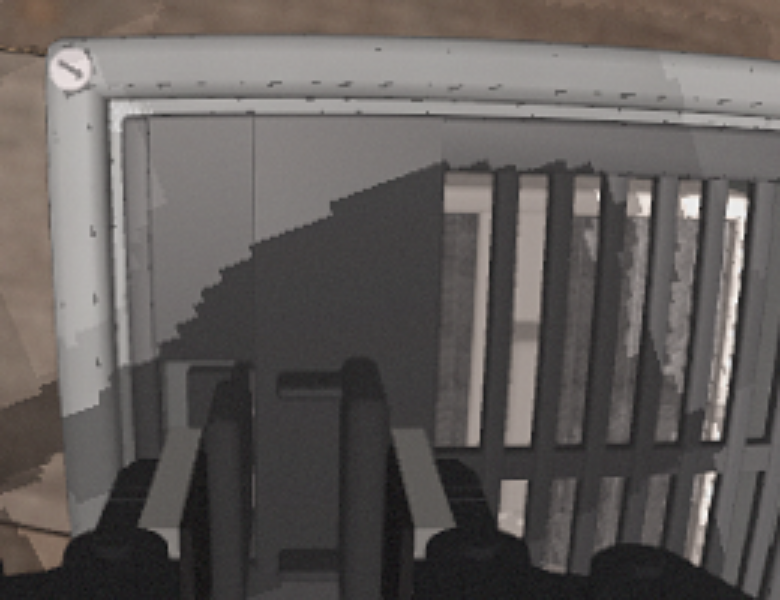

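Tab is pressed about 8 mm (pads on tab and bar, width 25.9). Swing up about the tongues.

```bash
python3 -m inch '[[0,-0.9,0.1,-0.1,0,0,24.8],[0,-1.8,0.25,-0.2,0,0,24.8],[0,-2.7,0.4,-0.3,0,0,24.8],[0,-3.6,0.5,-0.4,0,0,24.8],[0,-4.5,0.65,-0.5,0,0,24.8],[0,-5.35,0.8,-0.6,0,0,24.8],[0,-5.35,0.8,-0.6,0,0,24.8]]' 20; python3 -c "
from h import *
o=ctrl.get_obs();print(row([525,126.1,99.6],-20.5),o['moment'],o['width'])
s=snap('side');
cv2.imwrite('pics/s4.png',cv2.resize(s['image'][180:320,180:330],(640,600)))"
```

```text
time_s: 4.77
ee_pos: [526.1, 125.6, 104.8]
ee_rot: [-1.621, 0.001, -1.927]
contact_force: [0.5, -0.8, -1.3]
width: 25.2
[-0.05, 5.22, -0.93, 0.58, 0.01, -0.01] [ 0.06273046  0.03356754 -0.05415265] 25.17421454451757
```

View pics/s4.png

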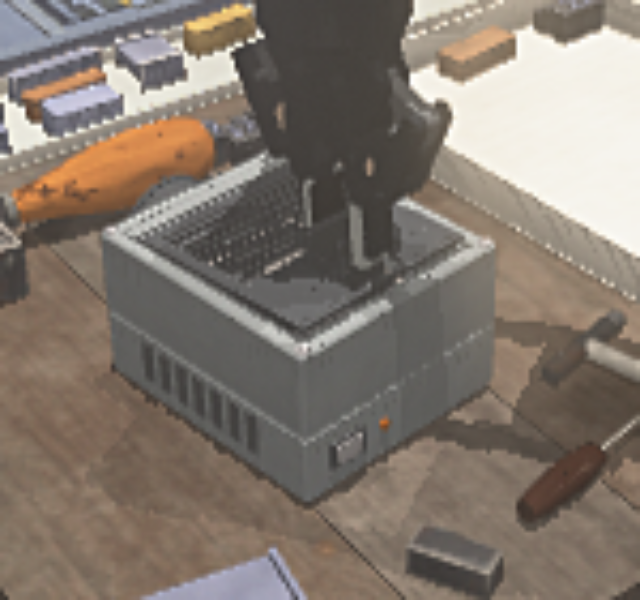

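```bash
python3 -m inch '[[0,-1.8,0.2,-0.2,0,0,24.8],[0,-3.6,0.45,-0.4,0,0,24.8],[0,-5.4,0.75,-0.6,0,0,24.8],[0,-7.2,1.05,-0.8,0,0,24.8],[0,-9,1.4,-1,0,0,24.8],[0,-10.8,1.7,-1.2,0,0,24.8],[0,-12.5,2.1,-1.4,0,0,24.8],[0,-12.5,2.1,-1.4,0,0,24.8]]' 20; python3 -c "
from h import *
o=ctrl.get_obs();print(row([525,126.1,99.6],-20.5),o['moment'],o['width'])
s=snap('wrist');cv2.imwrite('pics/w4.png',s['image'])"
```

```text
time_s: 5.48
ee_pos: [528.8, 124.7, 117.2]
ee_rot: [-1.745, 0.001, -1.928]
contact_force: [-0.7, 0.5, -1.0]
width: 24.8
[0.0, 18.02, -0.99, 2.0, 0.0, -0.01] [-0.00828876  0.01121038 -0.07845726] 24.81301430779712
```

View pics/w4.png

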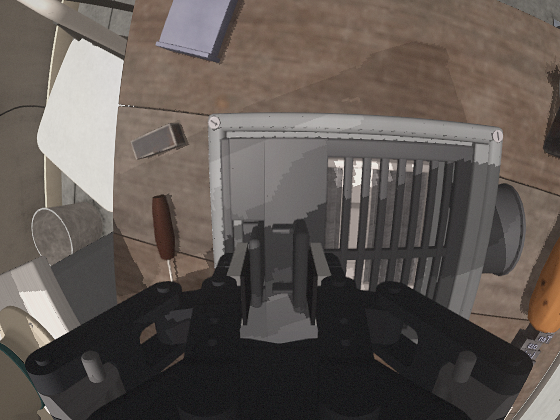

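The wrist view shows the guard tilted up with the rear still under the lip (x≈480 px). Draw back and lift.

```bash
python3 -m inch '[[0,0,-2,0,0,0,24.6],[0,0,-4,0,0,0,24.6],[0,0,-6,0,0,0,24.6],[0,0,-8,0,0,0,24.6],[0,0,-10,0,0,0,24.6],[0,0,-12,0,0,0,24.6],[0,0,-12,0,0,0,24.6],[0,-4,-12.7,0,0,0,24.6],[0,-8,-13.4,0,0,0,24.6],[0,-12,-14.1,0,0,0,24.6]]' 20; python3 -c "
from h import *
o=ctrl.get_obs();print(o['moment'],o['width'])
s=snap('side');
cv2.imwrite('pics/s5.png',cv2.resize(s['image'][180:320,180:330],(640,600)))"
```

```text
time_s: 6.37
ee_pos: [517.8, 128.7, 131.7]
ee_rot: [-1.744, 0.001, -1.928]
contact_force: [0.2, 0.1, -1.3]
width: 25.0
[-0.04481507 -0.05003843 -0.01618769] 24.976602655008644
```

View pics/s5.png

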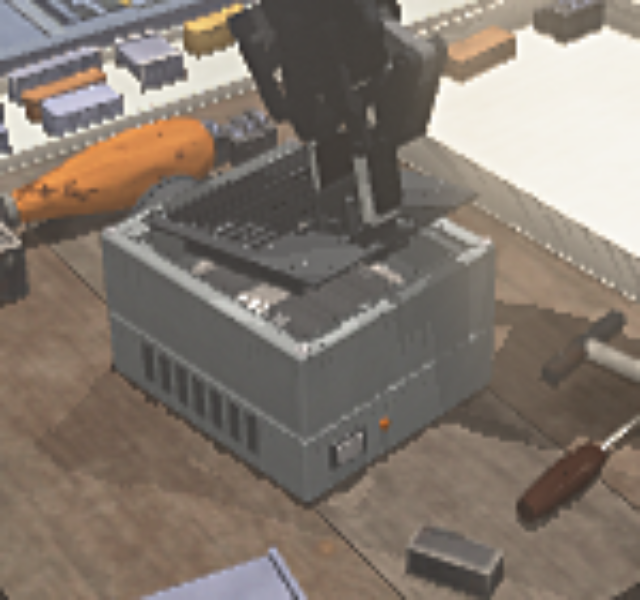

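```bash
python3 -m inch '[[0,-10,-1.8,0,0,0,24.6],[0,-20,-3.5,0,0,0,24.6],[0,-30,-5.3,0.4,0,0,24.6],[0,-40,-7,0.8,0,0,24.6],[0,-50,-8.8,1.2,0,0,24.6],[0,-59,-10.4,1.6,0,0,24.6],[0,-64,-11.3,2,0,0,24.6],[0,-66,-11.6,2,0,0,24.6],[0,-66,-11.6,2,0,0,24.6]]' 20; python3 -c "
from h import *
o=ctrl.get_obs();print(o['moment'],o['width'])
# galley frame target for guard
C=np.array([499.5,-217]);a=np.radians(-25.9);M=np.array([[np.cos(a),-np.sin(a)],[np.sin(a),np.cos(a)]])
g=C+M@[-30,55];t=C+M@[-30-40.5,55];print(g,t,row([*t,150],-25.9))"
```

```text
time_s: 7.17
ee_pos: [517.9, 129.1, 200.9]
ee_rot: [-1.566, 0.002, -1.927]
contact_force: [0.3, 0.6, -0.7]
width: 24.5
[0.01838878 0.03050841 0.00884358] 24.487714316121142
[ 496.53736499 -154.42026851] [ 460.10527494 -136.72979608] [269.43, 50.51, 38.35, -0.05, 1.1, -0.03]
```

```bash
python3 -m inch '[[15,0,2,0,0,0,24.5],[40,0,6,0,0.15,0,24.5],[68,0,10,0,0.3,0,24.5],[96,0,14,0,0.4,0,24.5],[124,0,18,0,0.5,0,24.5],[152,0,22,0,0.6,0,24.5],[180,0,26,0,0.75,0,24.5],[208,0,30,0,0.9,0,24.5],[236,10,34,0,1,0,24.5],[256,25,37,0,1.1,0,24.5],[267,40,38.3,0,1.1,0,24.5],[269.4,50,38.3,0,1.1,0,24.5]]' 20; python3 - <<'E'
from h import *
o=ctrl.get_obs();print(o['width'],o['moment'])
# plate points in wrist view; plane fit of guard relative to tool
s=snap('wrist','w6.png');P=fcloud(s);t=R.from_euler('xyz',o['ee_rot']);L=t.inv().apply((P-o['ee_pos']).reshape(-1,3)).reshape(P.shape)
m=(s['range_z']>0)&(abs(L[...,1]-6)<14)&(L[...,2]>-28)&(L[...,2]<105)&(abs(L[...,0])<62)
q=L[m];A=np.c_[q[:,[0,2]],np.ones(len(q))];c=np.linalg.lstsq(A,q[:,1],rcond=None)[0]
r=q[:,1]-A@c;k=abs(r)<3;c=np.linalg.lstsq(A[k],q[k,1],rcond=None)[0];print(k.sum(),len(q),'slopes',c)
print(np.percentile(q[:,2],[0.5,99.5]),np.percentile(q[:,0],[.5,99.5]))
a=snap('top','t6.png');P=cloud(a)
print('above strip',)
E
```

```text
time_s: 8.17
ee_pos: [459.1, -138.9, 149.0]
ee_rot: [-1.568, 0.002, -2.026]
contact_force: [0.2, 1.6, -1.7]
width: 25.2
25.18192892366577 [0.06957569 0.05278554 0.03283192]
27206 28410 slopes [1.21648190e-03 8.36646037e-04 5.61188719e+00]
[-27.07125953  99.1394479 ] [-57.37921504  53.0230927 ]
above strip
```

View pics/w6.png

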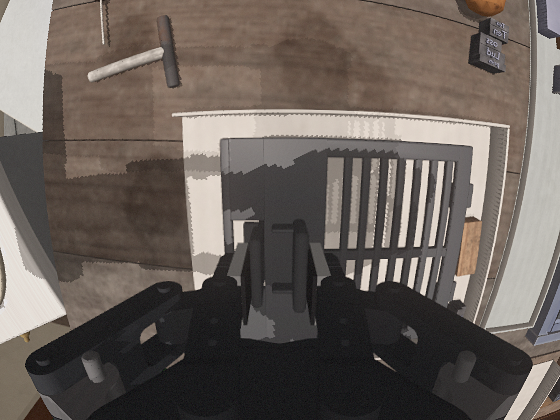

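```bash
python3 -m inch '[[0,10,0,0,0,0,24.5],[0,28,0,0,0,0,24.5],[0,48,0,0,0,0,24.5],[0,68,0,0,0,0,24.5],[0,86,0,0,0,0,24.5],[0,100,0,0,0,0,24.5],[0,110,0,0,0,0,24.5],[0,116,0,0,0,0,24.5],[0,120,0,0,0,0,24.5],[0,122,0,0,0,0,24.5],[0,122,0,0,0,0,24.5]]' 20; python3 - <<'E'
from h import *
o=ctrl.get_obs();print(o['ee_pos'],o['contact_force'],o['width'],o['moment'])
E
```

```text
time_s: 9.18
ee_pos: [458.8, -136.6, 26.5]
ee_rot: [-1.571, 0.003, -2.025]
contact_force: [0.4, -0.4, -0.7]
width: 24.9
[ 458.80351146 -136.61924606   26.50558121] [ 0.37912515 -0.35166667 -0.6666434 ] 24.858282331766212 [0.02996684 0.07844911 0.05577313]
```

```bash
python3 -m inch '[[0,0.6,0,0,0,0,24.5],[0,1.2,0,0,0,0,24.5],[0,1.8,0,0,0,0,24.5],[0,2.3,0,0,0,0,24.5],[0,2.8,0,0,0,0,24.5],[0,2.8,0,0,0,0,24.5]]' 20
```

```text
time_s: 9.68
ee_pos: [458.8, -136.6, 23.7]
ee_rot: [-1.571, 0.003, -2.025]
contact_force: [-0.3, -0.0, -1.6]
width: 24.9
```

```bash
python3 -m inch '[[0,0.5,0,0,0,0,24.5],[0,1,0,0,0,0,24.5],[0,1.3,0,0,0,0,24.5],[0,1.3,0,0,0,0,24.5]]' 20
```

```text
time_s: 10.02
ee_pos: [459.0, -136.7, 23.3]
ee_rot: [-1.571, 0.003, -2.025]
contact_force: [-2.6, 0.3, 8.0]
width: 24.6
```

Contact (8 N). Ease up slightly, and open slowly, then rise.

```bash
python3 -m inch '[[0,-0.5,0,0,0,0,26],[0,-0.5,0,0,0,0,28],[0,-0.5,0,0,0,0,30],[0,-0.5,0,0,0,0,32],[0,-0.5,0,0,0,0,34],[0,-0.5,0,0,0,0,37],[0,-0.5,0,0,0,0,41],[0,-0.5,0,0,0,0,46],[0,-0.5,0,0,0,0,52],[0,-0.5,0,0,0,0,52]]' 20; python3 -m inch '[[0,-3,0,0,0,0,52],[0,-8,0,0,0,0,52],[0,-18,0,0,0,0,52],[0,-40,0,0,0,0,52],[0,-80,0,0,0,0,52],[0,-120,0,0,0,0,52],[0,-160,0,0,0,0,52],[0,-190,0,0,0,0,52],[0,-200,0,0,0,0,52]]'; python3 - <<'E'
from h import *
# filter pull bar from the top view
print(row([522,126,215],-20.5))
s=snap('top','t7.png');P=cloud(s);z=P[...,2]
hsv=cv2.cvtColor(s['image'],cv2.COLOR_BGR2HSV);v,u=np.mgrid[:420,:560]
m=(hsv[...,2]<110)&(u>285)&(u<400)&(v>180)&(v<310)&(z>6)&(z<45)
n,l,st,c=cv2.connectedComponentsWithStats(m.astype('uint8'));k=1+np.argmax(st[1:,4]);q=P[l==k]
print('guard',st[k],np.median(q,0),cv2.minAreaRect(q[:,:2].astype('float32')))
m=(abs(u-219)<40)&(abs(v-203)<45)&(z>72)&(z<88)
n,l,st,c=cv2.connectedComponentsWithStats(m.astype('uint8'))
for k in range(1,n):
    if st[k,4]>12:q=P[l==k];print(st[k],np.median(q,0),cv2.minAreaRect(q[:,:2].astype('float32')))
cv2.imwrite('pics/t7c.png',cv2.resize(s['image'][140:330,160:450],(800,524)))
E
```

```text
time_s: 10.85
ee_pos: [459.1, -136.7, 23.9]
ee_rot: [-1.57, 0.003, -2.025]
contact_force: [0.5, 0.6, 0.0]
width: 51.9
time_s: 11.6
ee_pos: [461.1, -138.2, 229.7]
ee_rot: [-1.56, 0.003, -2.025]
contact_force: [0.5, 0.9, 0.6]
width: 52.2
[-264.11, 14.82, -61.3, -0.13, -1.1, -0.03]
guard [320 241   9  13  51] [ 469.98968059 -127.08344605   18.27407625] ((470.56549072265625, -129.10586547851562), (17.783523559570312, 24.149492263793945), 69.41344451904297)
[224 159  24  15 222] [652.41669485  74.79374387  77.94716861] ((652.36865234375, 77.59696960449219), (48.969261169433594, 31.427183151245117), 70.03152465820312)
[210 199  17   9  77] [563.07963343 113.20405202  81.39911961] ((564.4082641601562, 115.52833557128906), (38.716251373291016, 10.450413703918457), 71.38133239746094)
[235 198  20  50  52] [516.66273898  54.96477292  80.95005943] ((519.2575073242188, 53.78247833251953), (1.2838706970214844, 116.39131164550781), 69.18351745605469)
```

View pics/t7c.png

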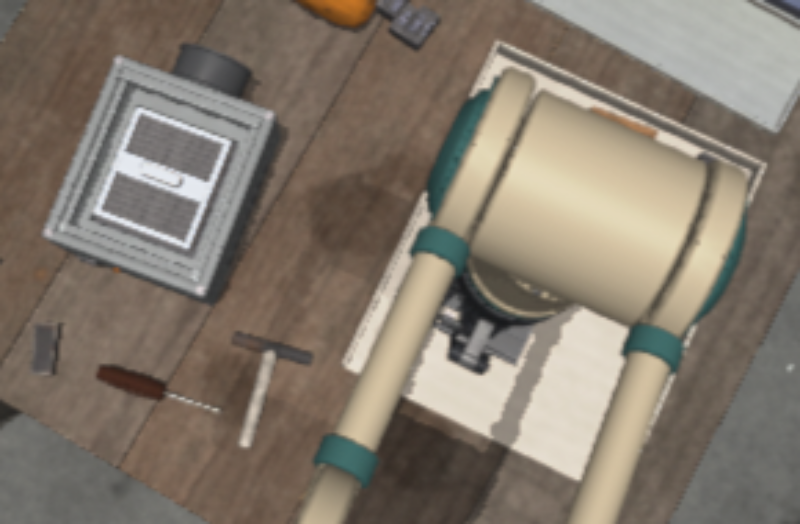

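```bash
python3 - <<'E'
from h import *
print(row([563.5,114,210],-20.5))
E
```

```text
[-271.53, 19.84, -18.79, -0.12, -1.1, -0.03]
```

```bash
python3 -m inch '[[-30,0,-2,0,-0.2,0,52],[-60,0,-4,0,-0.4,0,52],[-90,0,-6,0,-0.6,0,52],[-120,0,-8,0,-0.8,0,52],[-150,5,-10,0,-0.9,0,52],[-180,10,-12,0,-1,0,45],[-210,15,-15,0,-1.1,0,40],[-240,20,-17,-0.1,-1.1,0,40],[-262,20,-18.8,-0.1,-1.1,0,40],[-271.5,20,-18.8,-0.1,-1.1,0,40],[-271.5,20,-18.8,-0.1,-1.1,0,40]]';python3 - <<'E'
from h import *
s=snap('wrist','w8.png');P=fcloud(s);z=P[...,2];ok=s['range_z']>0
d=np.hypot(P[...,0]-563,P[...,1]-114)
m=ok&(z>75)&(z<90)&(d<32)
n,l,st,c=cv2.connectedComponentsWithStats(m.astype('uint8'))
for k in range(1,n):
    if st[k,4]>20:q=P[l==k];print(st[k],np.median(q,0),cv2.minAreaRect(q[:,:2].astype('float32')))
# guard in tray + tray from top view
s=snap('top');P=cloud(s);z=P[...,2];hsv=cv2.cvtColor(s['image'],cv2.COLOR_BGR2HSV);v,u=np.mgrid[:420,:560]
m=(u>285)&(u<435)&(v>175)&(v<310)&(z>6)&(z<45)&(hsv[...,2]<140)
n,l,st,c=cv2.connectedComponentsWithStats(m.astype('uint8'))
C=np.array([499.5,-217]);a=np.radians(-25.9);M=np.array([[np.cos(a),-np.sin(a)],[np.sin(a),np.cos(a)]])
for k in range(1,n):
    if st[k,4]>60:
        q=P[l==k];r=cv2.minAreaRect(q[:,:2].astype('float32'));print('g',st[k],np.median(q[:,2]),r,'tray',((cv2.boxPoints(r)-C)@M).round())
cv2.imwrite('pics/t8c.png',cv2.resize(s['image'][140:330,160:450],(800,524)))
E
```

```text
time_s: 12.57
ee_pos: [563.4, 115.5, 208.2]
ee_rot: [-1.571, 0.001, -1.926]
contact_force: [0.4, -0.4, 0.2]
width: 40.3
[276 180  12  41 457] [564.80294853 114.12272992  82.90925631] ((564.4990844726562, 112.59171295166016), (34.448974609375, 9.478200912475586), 69.61595916748047)
g [380 176  55 134 333] 15.343243237109846 ((484.72235107421875, -327.4446105957031), (311.2586364746094, 124.54768371582031), 0.6257744431495667) tray [[-132. -120.]
 [ -76. -231.]
 [ 202.  -92.]
 [ 146.   19.]]
g [409 195  21  20 261] 21.919698645628614 ((568.9783935546875, -353.1368713378906), (41.03858184814453, 34.65308380126953), 63.26655197143555) tray [[ 104. -112.]
 [ 139. -113.]
 [ 140.  -72.]
 [ 105.  -71.]]
g [ 302  203   67   69 1868] 16.57124274753096 ((497.1308288574219, -154.62637329101562), (114.94922637939453, 134.2218780517578), 63.99442672729492) tray [[-97.  -2.]
 [ 38.  -3.]
 [ 38. 112.]
 [-96. 113.]]
```

View pics/t8c.png

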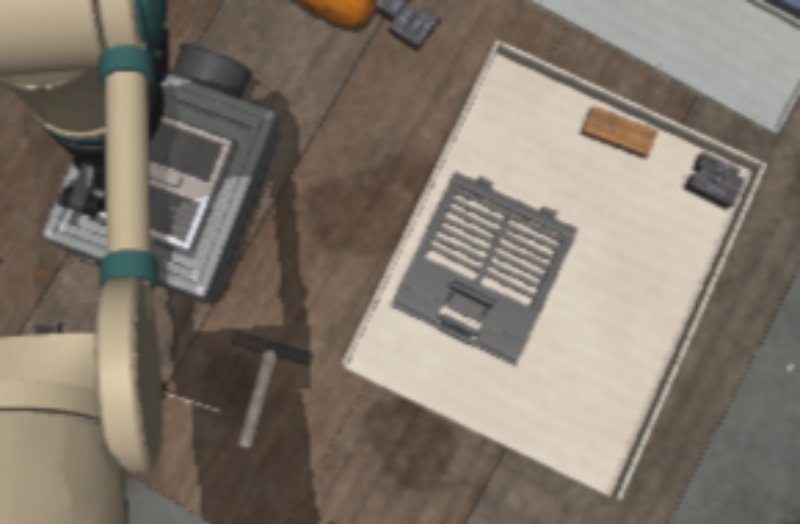

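Guard lies flat, y −2..113 in the tray; the right half is free. Bar is at (564.5, 112.6). Descend onto it.

```bash
python3 -c "
from h import *
print(row([564.6,112.8,73.5],-20.4))"
```

```text
[-0.27, 135.45, 1.89, -0.01, -0.01, -0.0]
```

```bash
python3 -m inch '[[-0.3,30,1.9,0,0,0,40],[-0.3,60,1.9,0,0,0,40],[-0.3,90,1.9,0,0,0,40],[-0.3,110,1.9,0,0,0,36],[-0.3,124,1.9,0,0,0,34],[-0.3,131,1.9,0,0,0,32],[-0.3,134,1.9,0,0,0,30],[-0.3,135.5,1.9,0,0,0,28],[-0.3,135.5,1.9,0,0,0,28],[-0.3,135.5,1.9,0,0,0,24]]' 20; python3 -m inch '[[0,0,0,0,0,0,18],[0,0,0,0,0,0,15],[0,0,0,0,0,0,12],[0,0,0,0,0,0,9],[0,0,0,0,0,0,6],[0,0,0,0,0,0,4],[0,0,0,0,0,0,4],[0,0,0,0,0,0,4]]' 25
```

```text
time_s: 13.5
ee_pos: [565.4, 112.6, 74.6]
ee_rot: [-1.568, 0.001, -1.928]
contact_force: [1.0, -0.3, 0.9]
width: 24.1
time_s: 14.17
ee_pos: [565.7, 112.7, 75.3]
ee_rot: [-1.567, 0.001, -1.928]
contact_force: [-1.2, 0.4, 5.4]
width: 9.0
```

```bash
python3 -m inch '[[0,-3,0,0,0,0,4],[0,-7,0,0,0,0,4],[0,-12,0,0,0,0,4],[0,-20,0,0,0,0,4],[0,-32,0,0,0,0,4],[0,-50,0,0,0,0,4],[0,-70,0,0,0,0,4],[0,-90,0,0,0,0,4],[0,-105,0,0,0,0,4],[0,-115,0,0,0,0,4],[0,-115,0,0,0,0,4]]' 25; python3 - <<'E'
from h import *
C=np.array([499.5,-217]);a=np.radians(-25.9);M=np.array([[np.cos(a),-np.sin(a)],[np.sin(a),np.cos(a)]])
t=C+M@[-30,-62];print(t,row([*t,185],-25.9))
o=ctrl.get_obs();s=snap('wrist','w9.png');P=fcloud(s);t=R.from_euler('xyz',o['ee_rot']);L=t.inv().apply((P-o['ee_pos']).reshape(-1,3)).reshape(P.shape)
m=(s['range_z']>0)&(abs(L[...,1]-6)<10)&(abs(L[...,2])<50)&(L[...,0]>-50)&(L[...,0]<50)
q=L[m];A=np.c_[q[:,[0,2]],np.ones(len(q))];c=np.linalg.lstsq(A,q[:,1],rcond=None)[0];print(len(q),'plane',c)
cv2.imwrite('pics/w9.png',s['image'][:420])
E
```

```text
time_s: 15.08
ee_pos: [566.8, 112.8, 193.1]
ee_rot: [-1.563, 0.004, -1.928]
contact_force: [0.3, 0.5, -1.2]
width: 9.2
[ 445.43155575 -259.66852864] [391.4, 6.76, 16.64, -0.09, 1.08, -0.05]
19012 plane [4.97794182e-03 1.29661922e-03 8.19079845e+00]
```

View pics/w9.png

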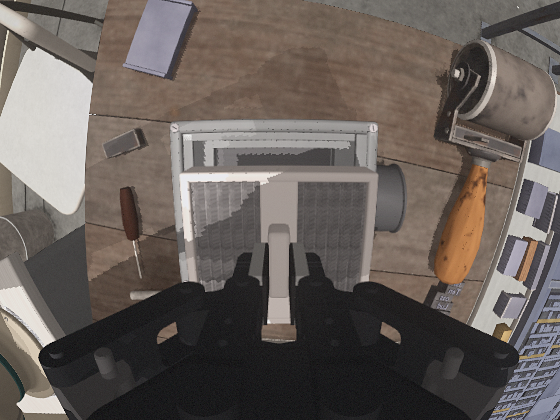

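```bash
python3 -m inch '[[12,0,0,0,0,0,4],[36,0,1,0,0.1,0,4],[70,0,3,0,0.2,0,4],[106,0,4,0,0.3,0,4],[142,0,6,0,0.4,0,4],[178,0,8,0,0.5,0,4],[214,0,9,0,0.6,0,4],[250,0,11,0,0.7,0,4],[286,0,12,0,0.8,0,4],[322,0,14,0,0.9,0,4],[352,0,15,-0.05,1,0,4],[374,0,16,-0.1,1.1,0,4]]' 25; python3 -m inch '[[10,0,0,0,0,0,4],[15,0,0,0,0,0,4],[15,0,0,0,0,0,4]]' 25;python3 - <<'E'
from h import *
C=np.array([499.5,-217]);a=np.radians(-25.9);M=np.array([[np.cos(a),-np.sin(a)],[np.sin(a),np.cos(a)]])
print(row([*(C+M@[-30,-62]),40],-25.9))
E
```

```text
time_s: 16.13
ee_pos: [447.3, -245.7, 189.2]
ee_rot: [-1.577, 0.002, -2.027]
contact_force: [1.3, 0.1, -0.5]
width: 8.9
time_s: 16.38
ee_pos: [439.1, -259.8, 188.0]
ee_rot: [-1.58, 0.002, -2.029]
contact_force: [0.7, -0.7, -0.8]
width: 9.1
[-2.68, 147.94, 7.02, 0.11, -0.07, -0.02]
```

```bash
python3 -m inch '[[-1,12,2,0.1,0,0,4],[-2,32,4,0.1,0,0,4],[-2.7,56,6,0.1,0,0,4],[-2.7,80,7,0.1,0,0,4],[-2.7,102,7,0.1,0,0,4],[-2.7,120,7,0.1,0,0,4],[-2.7,132,7,0.1,0,0,4],[-2.7,140,7,0.1,0,0,4],[-2.7,145,7,0.1,0,0,4],[-2.7,148,7,0.1,0,0,4],[-2.7,148,7,0.1,0,0,4]]' 25; python3 -m inch '[[0,0.7,0,0,0,0,4],[0,1.4,0,0,0,0,4],[0,2.1,0,0,0,0,4],[0,2.8,0,0,0,0,4],[0,3.5,0,0,0,0,4],[0,3.5,0,0,0,0,4]]' 25
```

```text
time_s: 17.3
ee_pos: [445.5, -259.3, 39.8]
ee_rot: [-1.572, 0.002, -2.028]
contact_force: [-0.2, -0.6, -0.1]
width: 9.1
time_s: 17.8
ee_pos: [445.5, -259.3, 36.3]
ee_rot: [-1.571, 0.002, -2.029]
contact_force: [-0.4, -0.4, -1.4]
width: 8.9
```

```bash
python3 -m inch '[[0,0.6,0,0,0,0,4],[0,1.2,0,0,0,0,4],[0,1.8,0,0,0,0,4],[0,2.4,0,0,0,0,4],[0,2.4,0,0,0,0,4]]' 25
```

```text
time_s: 18.22
ee_pos: [445.4, -259.2, 33.8]
ee_rot: [-1.572, 0.002, -2.029]
contact_force: [-0.1, -0.2, -0.8]
width: 9.0
```

```bash
python3 -m inch '[[0,0.5,0,0,0,0,4],[0,1,0,0,0,0,4],[0,1.5,0,0,0,0,4],[0,1.5,0,0,0,0,4]]' 25
```

```text
time_s: 18.55
ee_pos: [445.4, -259.2, 32.2]
ee_rot: [-1.572, 0.002, -2.029]
contact_force: [-0.0, 0.5, -0.8]
width: 8.9
```

```bash
python3 -m inch '[[0,0.4,0,0,0,0,4],[0,0.8,0,0,0,0,4],[0,1.2,0,0,0,0,4],[0,1.2,0,0,0,0,4]]' 25
```

```text
time_s: 18.88
ee_pos: [445.4, -259.2, 32.0]
ee_rot: [-1.572, 0.002, -2.028]
contact_force: [-1.9, 1.5, 7.4]
width: 9.1
```

Contact; release and rise.

```bash
python3 -m inch '[[0,-0.3,0,0,0,0,10],[0,-0.3,0,0,0,0,13],[0,-0.3,0,0,0,0,18],[0,-0.3,0,0,0,0,24],[0,-0.3,0,0,0,0,30],[0,-0.3,0,0,0,0,36],[0,-0.3,0,0,0,0,36]]' 20; python3 -m inch '[[0,-4,0,0,0,0,36],[0,-12,0,0,0,0,36],[0,-30,0,0,0,0,36],[0,-60,0,0,0,0,36],[0,-100,0,0,0,0,36],[0,-140,0,0,0,0,36],[0,-170,0,0,0,0,36],[-60,-180,0,0,0,0,36],[-100,-180,0,0,0,0,36],[-140,-180,0,0,0,0,36],[-180,-180,0,0,0,0,36],[-220,-180,0,0,0,0,36]]'; python3 -m inch '[[-40,0,0,0,0,0,36],[-80,0,0,0,0,0,36],[-120,0,0,0,0,0,36],[-150,0,0,0,0,0,36],[-150,0,0,0,0,0,36],[-150,0,0,0,0,0,36]]'; python3 - <<'E'
from h import *
s=snap('top');P=cloud(s);v,u=np.mgrid[:420,:560];z=P[...,2]
C=np.array([499.5,-217]);a=np.radians(-25.9);M=np.array([[np.cos(a),-np.sin(a)],[np.sin(a),np.cos(a)]])
G=(P[...,:2]-C)@M;x,y=G[...,0],G[...,1]
for n,m in(('guard',(x>-110)&(x<50)&(y>-8)&(y<117)&(z>8)),('filter',(x>-110)&(x<60)&(y<-8)&(y>-116)&(z>12))):
    q=np.c_[x[m],y[m]].astype('float32');A=np.c_[q,np.ones(len(q))];print(n,cv2.minAreaRect(q),np.median(z[m]),np.linalg.lstsq(A,z[m],rcond=None)[0][:2])
cv2.imwrite('pics/t10.png',cv2.resize(s['image'][140:330,100:450],(800,434)))
E
```

```text
time_s: 19.47
ee_pos: [445.4, -259.2, 32.2]
ee_rot: [-1.572, 0.002, -2.028]
contact_force: [-0.2, -0.6, 0.6]
width: 35.6
time_s: 20.47
ee_pos: [537.7, -71.6, 213.9]
ee_rot: [-1.57, 0.002, -2.029]
contact_force: [-0.1, -1.5, -0.5]
width: 36.0
time_s: 20.97
ee_pos: [604.2, 64.4, 214.5]
ee_rot: [-1.57, 0.002, -2.026]
contact_force: [-0.2, -0.1, -1.0]
width: 36.3
guard ((-28.499557495117188, 54.571781158447266), (115.9490966796875, 135.151123046875), 89.89778900146484) 16.722766013510977 [-0.02774428  0.00183661]
filter ((-31.023677825927734, -61.353275299072266), (84.95170593261719, 96.89498138427734), 89.52363586425781) 23.122752376233848 [-0.00207409 -0.00020205]
```

```bash
python3 -c "
from h import *
print(ctrl.finish_job())"
```

```text
the job is handed in; nothing more can be done
None
```

The guard and the filter cassette are both lying flat, right way up and side by side in the galley tray. I handed the job in at about 21 s of the 67 s allowed; it reports no verdict.

- **Guard:** I squeezed the tab about 8 to 9 mm with the grip set to 20 N. With it held in, I swung the guard up 10° about its tongues, drew it back 12 mm and lifted it off. I set it down in the galley with about 8 N of contact at the wrist.
- **Filter:** I lifted it by its pull bar and laid it next to the guard, with about 7 N of contact.
- **Guard, last check:** the last top-camera depth reading put it at about (-28, 55) mm in the tray, top about 17 mm up as read. It showed a slope of 0.028 rad, but that fit includes the upright walls.
- **Filter, last check:** it is at about (-31, -61) mm in the tray, top about 23 mm up as read, with a slope of 0.002 rad. The top camera reads about 2.7 mm low, so that height matches it lying on the floor.
- **Clearance:** the gap between guard and filter is about 15 mm. The arm is up clear and touching nothing.
- **Not checked:** my picture limit was used up, so I could not look at the final view and relied on the depth numbers. I did not measure the tools and type at the end. The highest wrist force I saw at the end of a move was about 8 N, and the finger forces themselves were not measured.

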